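# Clamp the cracked gimbal bracket for repair

## Task

Two identical screw clamps stand on the compass bench: one has the cracked bronze gimbal bracket under its screw, the other the aluminium magnet tube. On the clamp with the bracket, turn the bar knob clockwise (seen from above) until it suddenly goes stiff, then give it a further eighth of a turn, 45 degrees, so that the ring's pointer ends near the second mark, and let go with the knob left tight. Do not turn the knob of the clamp that holds the tube.

Things in the scene. Friction and masses are not known exactly. Their poses are not given: they have to be found in the camera images.
- bracket_knob_mid (a point): Centre, half-way up, of the steel bar knob on the clamp with the U-shaped bronze bracket (136 x 22 mm). Bar 52 mm long (x), 16 thick (y), 24 high; centre on the upright screw axis, 135 mm above the bench, 30 mm over the flat ring. Tightens clockwise from above: free (0.015 N m) for 15 to 35 degrees, then it bites and the torque, felt at rest too, rises within 4 degrees to 0.3 N m and stays there.
- bracket_ring (a joint): Angle (rad, clockwise from above positive) of the flat steel ring, 58 mm across, under that knob. It stays at 0 while the knob turns freely; after the bite the knob carries it round, so it reads the turn since the bite (less up to 4 degrees of give). It never comes back. 0: pointer at the first black mark on the plate beneath; 0.785: at the second, 45 degrees clockwise from the first.
- bracket_pointer (a point): Tip of the black pointer on that ring, 38 mm from the screw axis and 103 mm above the bench; its x axis points outward along the pointer, z up. The clamp's iron frame and its 92 mm wide plate all lie below the ring. Gripped over its 52 mm length the knob takes the stiff torque with 20 N; across its 16 mm thickness it needs a firm grip or it twists in the jaws. When let go the knob springs back up to 4 degrees; the ring stays.
- tube_knob_end (a point): Middle of one end of the identical bar knob on the other clamp, which holds the aluminium tube (20 mm across, 140 mm long): 26 mm from that clamp's screw axis, 135 mm above the bench; x points outward along the bar. Not to be turned.

How it is judged:
By the outcome, as a careful person would: the job done as asked, in the order asked, and still so for the second after the job is handed in, with the robot touching nothing.
It also fails if it takes over 43 s, if anything falls off the work surface, if the arm or the gripper's body presses on something with over 40 N, if the wrist force passes 120 N, or if a joint passes its speed limit or range.

## Robot

A 7-joint arm with a two-finger parallel gripper is mounted at the origin on the work surface. World frame = base frame: x ahead of the robot, y to its left, z up, the work surface at z = 0. Lengths are in m, angles in rad, forces in N, time in s.
With the tool pointing down it reaches from about 0.35 to 0.9 m from the base axis. Payload 8.1 kg.
Tool frame: the origin (TCP) lies between the finger pads; the fingertips stand ahead of it and the grasp point (between the pads) is the TCP (arm.nose_length is the z of the fingertips in the tool frame, in m); z points along the fingers, y is the line along which they close (so a half turn about z gives the same grasp; the last joint's range is limited). The gripper opens to 92 mm and grips with 3 to 60 N. Pads are 19 mm wide; open, the fingers measure 130 mm over their backs; the gripper's body (75 mm by 190 mm) begins 47 mm behind the grasp point.
Start: joints at [-1.333, 0.434, 0.025, 1.573, -0.012, 1.134, -0.075], TCP at [0.209, 0.589, 0.246] pointing down, gripper open.
Joint ranges: [-2.62, 2.62], [-0.44, 2.09], [-1.27, 1.32], [0.08, 2.57], [-1.32, 4.46], [0.12, 2], [-2.74, 2.74]. Speed limits (rad/s): [2.22, 2.22, 3.01, 3.01, 3.14, 3.14, 3.14].

## Interface

Orientations are given as a rotation vector (axis times angle).
In Python, from cell import sensors, optics, arm gives the robot as it stands.
- The arm moves only by the tool arm_command, never from a script. Its argument "deltas" is one flat list of numbers, 7 for each row, row after row: the turn, a rotation vector about the world's x, y, z as a fraction of full scale, then the shift along the world's x, y, z as a fraction of full scale, then the finger opening in mm, from 0 to 91.8. In form: [wx, wy, wz, dx, dy, dz, fingers, wx, wy, wz, dx, dy, dz, fingers, ...]. A call has 1 to 20 rows; each row is the pose to reach, as a shift and turn from the pose commanded when the call began; what a row does not reach only later rows make up. Full scale, the value 1, is 1 m for a shift and 90 degrees for a turn. A row lasts 1/10 s, in which the tool goes at most 50 mm and 8.59 degrees, less where a joint would pass 70% of its speed; a pose out of reach is approached as far as the arm can. A call with a number of a shift or a turn outside -1 to 1 is refused whole. A call with a gripper value outside its range is refused whole. The fingers move at their own pace and stop on an object; "force" is the grip in N (left out, the last holds). Time passes only in rows, so rows that repeat a pose let the fingers close. It gives the time, the measured TCP pose, the force, the opening and the grip force at its end, in the units of the state.
- sensors.observe(): the state, without advancing time (a new reading comes with each control period).
- optics.get_image(name): name is "scene" or "top" or "wrist"; returns the picture (420x560x3 uint8, blue, green, red); there is no depth.
- optics.calibration(name): a dict with "camera_matrix" (3x3 intrinsics, pixels), "rvec" (rotation vector, rad) and "tvec" (3), from world to camera coordinates, as OpenCV has them. Camera axes: x right, y down, z forward; pixel columns grow to the right and rows downward; lengths in m; the calibration is good to about 2 mm. A picture is of the moment at which its call begins: read the wrist's pose just before it. calibration takes no time and is no camera call; for the wrist camera it gives the pose at the moment of the call.
- arm.sign_off(): hands the job in; it is judged then, once.
The state is a dict: "clock": time; "joints": joint angles; "dq": joint speeds; "joint_efforts": joint torques, N m; "position": TCP position; "ee_rot": TCP orientation; "force": force on the tool from outside, world axes, zero at the start; "ft_torque": the same for the moment, N m; "width": opening from 0.0 (shut) to 1.0 (fully open); "gripper_force": force on a finger pad.
Only numpy, scipy, OpenCV 4.12 (cv2) and the standard library are available. Lean on these libraries where they do the work, as an engineer would, in place of code of your own. Each camera call takes 0.05 s, during which the arm holds its last target. There are 200 camera calls.

## Working session

There is one attempt and no reset: what is moved stays moved. The work goes in short steps, Python scripts to look and compute and a tool call to move; the robot and the scene stay as the last step left them, time stands still between calls to the robot, and variables do not carry over. Pictures are saved under pics/ and viewed, at most 10 in all, crops included, and the job is handed in when it is done.

Besides the shell and the picture viewer there is one more tool, called after ">>>" as name(argument=value, ...) on one line, values as JSON. arm_command: Moves the arm, as the interface text tells. Its arguments: {"type":"object","properties":{"deltas":{"type":"array","items":{"type":"number"}},"force":{"type":"number"}},"required":["deltas"]}

```bash
mkdir -p pics; ls; cat > h.py <<'E'
import numpy as np, cv2
from cell import sensors, optics, arm
def ray(cal,px):
    K=np.array(cal["camera_matrix"]);R=cv2.Rodrigues(np.array(cal["rvec"],float))[0];t=np.array(cal["tvec"],float).ravel()
    p=np.linalg.inv(K)@np.array([px[0],px[1],1.0])
    return -R.T@t, R.T@p
def onz(cal,px,z):
    c,d=ray(cal,px); return c+d*(z-c[2])/d[2]
def proj(cal,P):
    return cv2.projectPoints(np.array(P,float).reshape(-1,3),np.array(cal["rvec"],float),np.array(cal["tvec"],float),np.array(cal["camera_matrix"]),None)[0].reshape(-1,2)
E
python3 - <<'E'
from h import *
s=sensors.observe();print(s, arm.nose_length)
for n in("top","scene"):
    im=optics.get_image(n);cv2.imwrite(f"pics/{n}0.png",im)
    c=optics.calibration(n);print(n,ray(c,(280,210)),c["camera_matrix"])
E
```

```text
pics
{'clock': 0.0, 'joints': array([-1.332599  ,  0.43521277,  0.02498687,  1.57409711, -0.01161433,
        1.13397559, -0.07510658]), 'dq': array([-4.15207177e-04, -3.45532459e-04,  1.15204082e-03, -1.02100180e-03,
        5.47446377e-04, -6.31425783e-05, -1.55392254e-03]), 'joint_efforts': array([ 3.56133150e-04, -6.67865467e+01,  9.85179283e-01, -3.14469445e+01,
       -6.05366053e-02,  4.32965707e-02,  1.45426866e-04]), 'position': array([0.2087948 , 0.58858864, 0.24495144]), 'ee_rot': array([-5.32861345e-01, -3.09593952e+00,  2.42222409e-03]), 'force': array([ 0.73844814,  0.07494284, -0.45460915]), 'ft_torque': array([-0.02860469,  0.06517241, -0.03608356]), 'gripper_force': 0.0, 'width': 1.0008781825541628} 0.019
top (array([0.51414438, 0.00595221, 0.95661855]), array([ 0.02732541, -0.00529152, -0.99961704])) [[522.99700172   0.         280.4373843 ]
 [  0.         522.99700172 208.50115446]
 [  0.           0.           1.        ]]
scene (array([ 0.88064139, -0.28373249,  0.71422988]), array([-0.48961901,  0.38815249, -0.78086982])) [[380.43832735   0.         284.14904394]
 [  0.         380.43832735 207.99153968]
 [  0.           0.           1.        ]]
```

View pics/top0.png

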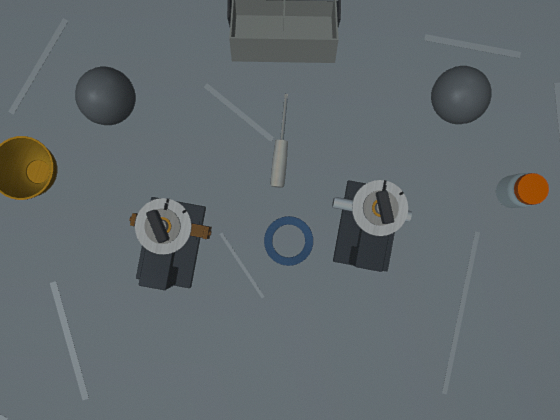

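View pics/scene0.png

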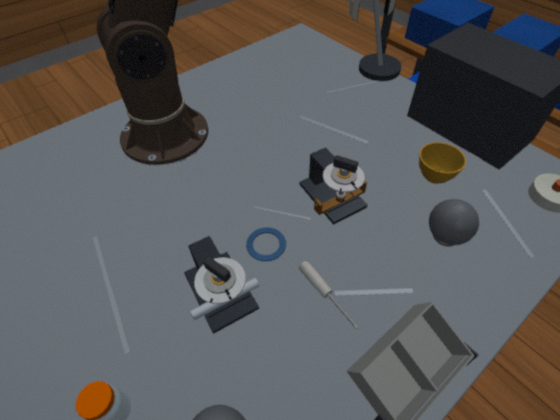

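The top view shows the bronze bracket's clamp at about (163,226), with its dark bar knob running from (151,210) to (166,242). The tube clamp is at about (381,207). The scene view agrees, with the bracket clamp near (343,178). Next I'll measure the knob and plate.

```bash
python3 - <<'E'
from h import *
im=cv2.imread("pics/top0.png");c=optics.calibration("top")
g=cv2.cvtColor(im,cv2.COLOR_BGR2GRAY)
roi=g[195:260,130:200]
# plate
for z0,(x0,y0,x1,y1) in {"br":(125,190,200,262),"tu":(345,172,415,242)}.items():
    sub=g[y0:y1,x0:x1]
    w=((sub>125)*255).astype(np.uint8)
    cs=max(cv2.findContours(w,cv2.RETR_EXTERNAL,cv2.CHAIN_APPROX_NONE)[0],key=cv2.contourArea)
    (cx,cy),r=cv2.minEnclosingCircle(cs);cx+=x0;cy+=y0
    print(z0,"plate px",cx,cy,r,"world",onz(c,(cx,cy),.1), "r mm",r/523*(.957-.1)*1e3)
    # knob: dark blob inside
    yy,xx=np.mgrid[y0:y1,x0:x1]
    m=((sub<70)&(np.hypot(xx-cx,yy-cy)<r*0.98)).astype(np.uint8)*255
    for k in cv2.findContours(m,cv2.RETR_EXTERNAL,cv2.CHAIN_APPROX_NONE)[0]:
        a=cv2.contourArea(k)
        if a<4: continue
        rr=cv2.minAreaRect(k); b=cv2.boxPoints(rr)+[x0,y0]
        print(a,np.array(rr[0])+[x0,y0],rr[1:], "w@.147",onz(c,np.array(rr[0])+[x0,y0],.147)); print([onz(c,p,.147)[:2].round(4) for p in b])
cv2.imwrite("pics/crop0.png",cv2.resize(im[185:265,125:205],None,fx=7,fy=7,interpolation=cv2.INTER_CUBIC))
E
```

```text
br plate px 162.3147735595703 225.897216796875 28.115121841430664 world [0.50867488 0.19338371 0.1       ] r mm 46.070094489686575
369.0 [159.15680695 224.97633362] ((33.30769729614258, 16.000003814697266), 67.38013458251953) w@.147 [0.51032432 0.18800204 0.147     ]
[array([0.529 , 0.2097]), array([0.5389, 0.1871]), array([0.4917, 0.1663]), array([0.4818, 0.1889])]
17.0 [165.91891479 203.98648643] ((3.1235806941986084, 10.52153491973877), 9.462323188781738) w@.147 [0.54292688 0.17826663 0.147     ]
[array([0.5352, 0.1818]), array([0.5513, 0.1795]), array([0.5506, 0.1747]), array([0.5345, 0.177 ])]
tu plate px 378.0 208.5 33.84164047241211 world [ 0.54244064 -0.15931696  0.1       ] r mm 55.45370150068294
326.0 [366.30775833 229.26210785] ((55.485233306884766, 18.57099151611328), 27.095550537109375) w@.147 [ 0.50844953 -0.13241947  0.147     ]
[array([ 0.5145, -0.0875]), array([ 0.5404, -0.1003]), array([ 0.5024, -0.1773]), array([ 0.4766, -0.1644])]
97.0 [355.01294136 189.79176521] ((6.936518669128418, 23.137895584106445), 39.09385681152344) w@.147 [ 0.56939584 -0.11426712  0.147     ]
[array([ 0.5586, -0.0989]), array([ 0.5869, -0.1212]), array([ 0.5802, -0.1297]), array([ 0.5519, -0.1073])]
374.0 [383.22364044 201.98286629] ((42.68658447265625, 12.598471641540527), 78.02386474609375) w@.147 [ 0.55112496 -0.15826854  0.147     ]
[array([ 0.5813, -0.1415]), array([ 0.5857, -0.1607]), array([ 0.521, -0.175]), array([ 0.5167, -0.1559])]
```

View pics/crop0.png

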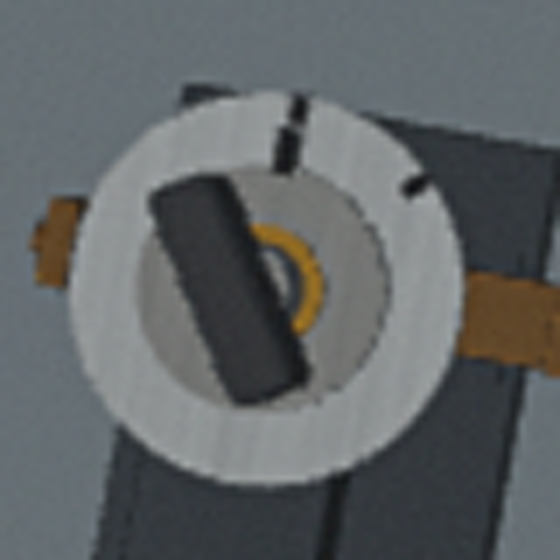

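The crop shows the knob's long axis at about 24° yaw, the pointer at the first mark (crop (295,110)) and the second mark at (413,187). The axis is at (0.509, 0.193). The plate radius (46 mm) and bar length (52 mm) both match the given sizes. I'll move above it and take a closer look.

>>> arm_command(deltas=[0, 0, -0.09, 0.05, -0.066, -0.005, 91.8, 0, 0, -0.18, 0.1, -0.132, -0.01, 91.8, 0, 0, -0.26, 0.15, -0.198, -0.015, 91.8, 0, 0, -0.35, 0.2, -0.264, -0.02, 91.8, 0, 0, -0.44, 0.25, -0.33, -0.03, 91.8, 0, 0, -0.518, 0.3, -0.396, -0.03, 91.8, 0, 0, -0.518, 0.3, -0.396, -0.03, 91.8, 0, 0, -0.518, 0.3, -0.396, -0.03, 91.8, 0, 0, -0.518, 0.3, -0.396, -0.03, 91.8, 0, 0, -0.518, 0.3, -0.396, -0.03, 91.8, 0, 0, -0.518, 0.3, -0.396, -0.03, 91.8, 0, 0, -0.518, 0.3, -0.396, -0.03, 91.8, 0, 0, -0.518, 0.3, -0.396, -0.03, 91.8, 0, 0, -0.518, 0.3, -0.396, -0.03, 91.8, 0, 0, -0.518, 0.3, -0.396, -0.03, 91.8])

```text
clock: 1.6
position: [0.5082, 0.1944, 0.2157]
ee_rot: [-1.711, -2.634, -0.0]
force: [0.7, -0.1, -0.1]
width: 1.001
gripper_force: 0.0
```

```bash
python3 - <<'E'
from h import *
s=sensors.observe();c=optics.calibration("wrist");im=optics.get_image("wrist");cv2.imwrite("pics/w1.png",im)
np.savez("w1.npz",**{k:np.array(v) for k,v in c.items()})
R=cv2.Rodrigues(s["ee_rot"])[0]
print(s["clock"],s["position"],np.degrees(np.arctan2(R[1,1],R[0,1])),R[:,2],s["joints"],s["force"],s["ft_torque"])
print(ray(c,(280,210)))
print(proj(c,[[.5087,.193,.147],[.5087,.193,.100]]))
E
```

```text
1.6 [0.50821959 0.19442642 0.21573015] 23.98983296415826 [-2.42951599e-04  3.47071474e-04 -9.99999910e-01] [-0.73030139  0.33729774  0.35101246  1.83314585 -0.13661024  0.99469104
  0.09585625] [ 0.66035356 -0.0620322  -0.07962616] [-0.11324719  0.03186675 -0.02509605]
(array([0.48139082, 0.25708036, 0.35449969]), array([ 0.10468875, -0.23415452, -0.9665477 ]))
[[277.95459644 233.9230576 ]
 [278.28441647 212.86704788]]
```

View pics/w1.png

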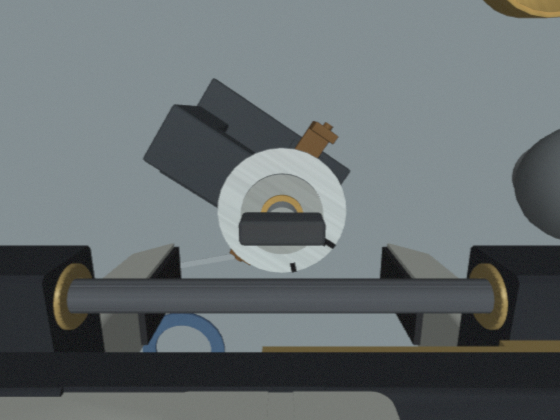

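The wrist view shows the knob level at x 240–325, y 213–245. The plate centre is at (282,210), the first mark with the pointer at (331,243), and the second mark at (293,267). I'll refine the axis from this view.

```bash
python3 - <<'E'
from h import *
c=dict(np.load("w1.npz"));g=cv2.imread("pics/w1.png",0)
m=((g>150)*255).astype(np.uint8);m[:140]=0;m[276:]=0;m[:,:200]=0;m[:,360:]=0
k=max(cv2.findContours(m,cv2.RETR_EXTERNAL,cv2.CHAIN_APPROX_NONE)[0],key=cv2.contourArea)
(x,y),r=cv2.minEnclosingCircle(k);e=cv2.fitEllipse(cv2.convexHull(k));print(x,y,r,e)
print(onz(c,e[0],.1),onz(c,(x,y),.1))
d=((g[205:250,230:340]<75)*255).astype(np.uint8)
k=max(cv2.findContours(d,cv2.RETR_EXTERNAL,cv2.CHAIN_APPROX_NONE)[0],key=cv2.contourArea);
rr=cv2.minAreaRect(k);b=cv2.boxPoints(rr)+[230,205];print(rr,b)
for p in b: print(onz(c,p,.147))
d2=[onz(c,b[i],.147)-onz(c,b[j],.147) for i,j in((0,1),(1,2))];print([(np.linalg.norm(v),np.degrees(np.arctan2(v[1],v[0]))) for v in d2])
E
```

```text
281.5767822265625 210.9904022216797 64.70122528076172 ((281.52606201171875, 210.22576904296875), (124.0904769897461, 129.0371856689453), 88.62384033203125)
[0.51001418 0.19571521 0.1       ] [0.51027657 0.19521634 0.1       ]
((56.7186279296875, 23.586999893188477), (95.69441223144531, 33.787193298339844), 1.9525090456008911) [[238.32361603 243.84057999]
 [239.47478485 210.07300472]
 [335.11363983 213.3334198 ]
 [333.96247101 247.10099411]]
[0.48972934 0.17776957 0.147     ]
[0.48244312 0.19722139 0.147     ]
[0.53391225 0.21800375 0.147     ]
[0.5424879  0.19901481 0.147     ]
[(np.float64(0.020771672677504134), np.float64(-69.46516633302886)), (np.float64(0.055506558406337204), np.float64(-158.01198593204995))]
```

>>> arm_command(deltas=[0, 0, 0, 0.001, 0, -0.025, 91.8, 0, 0, 0, 0.001, 0, -0.05, 91.8, 0, 0, 0, 0.001, 0, -0.07, 80, 0, 0, 0, 0.001, 0, -0.078, 70, 0, 0, 0, 0.001, 0, -0.078, 65, 0, 0, 0, 0.001, 0, -0.078, 60, 0, 0, 0, 0.001, 0, -0.078, 57, 0, 0, 0, 0.001, 0, -0.078, 55, 0, 0, 0, 0.001, 0, -0.078, 53, 0, 0, 0, 0.001, 0, -0.078, 50, 0, 0, 0, 0.001, 0, -0.078, 46, 0, 0, 0, 0.001, 0, -0.078, 46, 0, 0, 0, 0.001, 0, -0.078, 46, 0, 0, 0, 0.001, 0, -0.078, 46], force=25)

```text
clock: 3.05
position: [0.51, 0.1931, 0.1381]
ee_rot: [1.715, 2.632, 0.001]
force: [-2.6, -0.8, 5.6]
width: 0.565
gripper_force: 25.0
```

```bash
cat > st.py <<'E'
from h import *
s=sensors.observe();R=cv2.Rodrigues(s["ee_rot"])[0]
print(s["clock"],s["position"].round(4),"yaw",np.degrees(np.arctan2(R[1,1],R[0,1])).round(2),"F",s["force"].round(2),"T",s["ft_torque"].round(3),"q7",s["joints"][6].round(3),"w",s["width"]*91.8,s["gripper_force"])
E
python3 st.py; python3 -c "
from h import *
cv2.imwrite('pics/w2.png',optics.get_image('wrist'))"
```

```text
3.05 [0.51   0.1931 0.1381] yaw 23.84 F [-2.62 -0.82  5.65] T [-0.222  0.451  0.033] q7 0.138 w 51.84536143613451 25.000829100608826
```

View pics/w2.png

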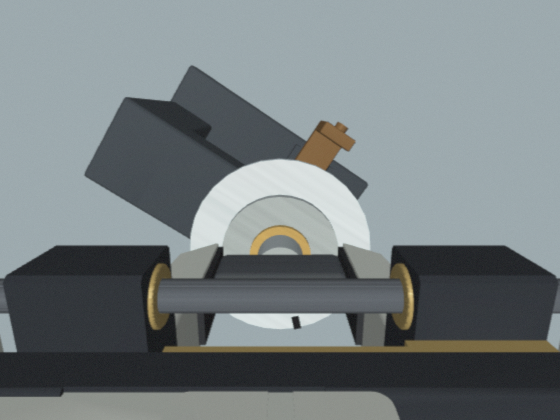

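The knob is gripped over its length (51.8 mm) and the second mark shows at (296,322). Next I'll turn clockwise in small steps and watch the torque.

>>> arm_command(deltas=[0, 0, -0.04, 0, 0, 0, 46, 0, 0, -0.08, 0, 0, 0, 46, 0, 0, -0.12, 0, 0, 0, 46, 0, 0, -0.12, 0, 0, 0, 46, 0, 0, -0.12, 0, 0, 0, 46])

```text
clock: 3.6
position: [0.51, 0.1931, 0.1382]
ee_rot: [1.955, 2.459, 0.0]
force: [-1.8, -0.5, 7.2]
width: 0.565
gripper_force: 25.0
```

```bash
python3 st.py
```

```text
3.6 [0.51   0.1931 0.1382] yaw 13.04 F [-1.75 -0.49  7.18] T [-0.237  0.493 -0.046] q7 -0.021 w 51.84804671164809 25.00084698200226
```

>>> arm_command(deltas=[0, 0, -0.033, 0, 0, 0, 46, 0, 0, -0.033, 0, 0, 0, 46, 0, 0, -0.033, 0, 0, 0, 46])

```text
clock: 3.9
position: [0.51, 0.1931, 0.1382]
ee_rot: [-2.018, -2.408, -0.0]
force: [-2.2, -0.9, 6.7]
width: 0.564
gripper_force: 25.0
```

```bash
python3 st.py
```

```text
3.9 [0.51   0.1931 0.1382] yaw 10.07 F [-2.18 -0.88  6.71] T [-0.278  0.524 -0.045] q7 -0.064 w 51.79757628441444 25.000773668289185
```

>>> arm_command(deltas=[0, 0, -0.033, 0, 0, 0, 46, 0, 0, -0.033, 0, 0, 0, 46, 0, 0, -0.033, 0, 0, 0, 46])

```text
clock: 4.2
position: [0.5099, 0.1931, 0.1381]
ee_rot: [-2.08, -2.355, -0.0]
force: [-1.9, -0.1, 5.7]
width: 0.563
gripper_force: 25.0
```

```bash
python3 st.py
```

```text
4.2 [0.5099 0.1931 0.1381] yaw 7.1 F [-1.9  -0.12  5.74] T [-0.271  0.566 -0.01 ] q7 -0.108 w 51.664942040459806 25.000860393047333
```

>>> arm_command(deltas=[0, 0, -0.022, 0, 0, 0, 46, 0, 0, -0.022, 0, 0, 0, 46, 0, 0, -0.022, 0, 0, 0, 46])

```text
clock: 4.5
position: [0.5099, 0.1931, 0.1381]
ee_rot: [-2.12, -2.318, -0.0]
force: [-1.9, -0.3, 6.4]
width: 0.566
gripper_force: 25.0
```

```bash
python3 st.py
```

```text
4.5 [0.5099 0.1931 0.1381] yaw 5.12 F [-1.9  -0.29  6.42] T [-0.244  0.515  0.022] q7 -0.137 w 51.93720962847144 25.00083714723587
```

>>> arm_command(deltas=[0, 0, -0.022, 0, 0, 0, 46, 0, 0, -0.022, 0, 0, 0, 46, 0, 0, -0.022, 0, 0, 0, 46])

```text
clock: 4.8
position: [0.5099, 0.1931, 0.1382]
ee_rot: [-2.16, -2.281, -0.0]
force: [-3.2, -0.5, 6.9]
width: 0.566
gripper_force: 25.0
```

```bash
python3 st.py
```

```text
4.8 [0.5099 0.1931 0.1382] yaw 3.14 F [-3.22 -0.49  6.87] T [-0.256  0.607  0.005] q7 -0.166 w 51.936914281111584 25.0007101893425
```

>>> arm_command(deltas=[0, 0, -0.022, 0, 0, 0, 46, 0, 0, -0.022, 0, 0, 0, 46, 0, 0, -0.022, 0, 0, 0, 46])

```text
clock: 5.1
position: [0.5099, 0.1931, 0.1381]
ee_rot: [-2.199, -2.244, -0.0]
force: [-2.0, -0.4, 6.5]
width: 0.565
gripper_force: 25.0
```

```bash
python3 st.py
```

```text
5.1 [0.5099 0.1931 0.1381] yaw 1.16 F [-2.01 -0.37  6.51] T [-0.217  0.573  0.024] q7 -0.195 w 51.83798119693082 25.00091314315796
```

>>> arm_command(deltas=[0, 0, -0.022, 0, 0, 0, 46, 0, 0, -0.022, 0, 0, 0, 46, 0, 0, -0.022, 0, 0, 0, 46])

```text
clock: 5.4
position: [0.5099, 0.1931, 0.1381]
ee_rot: [-2.237, -2.206, -0.0]
force: [-2.6, -0.9, 6.3]
width: 0.566
gripper_force: 25.0
```

```bash
python3 st.py
```

```text
5.4 [0.5099 0.1931 0.1381] yaw -0.81 F [-2.61 -0.86  6.3 ] T [-0.218  0.624  0.003] q7 -0.224 w 51.99074257102492 25.00080943107605
```

>>> arm_command(deltas=[0, 0, -0.022, 0, 0, 0, 46, 0, 0, -0.022, 0, 0, 0, 46, 0, 0, -0.022, 0, 0, 0, 46])

```text
clock: 5.7
position: [0.5099, 0.1931, 0.1381]
ee_rot: [-2.275, -2.166, -0.0]
force: [-1.6, -1.1, 7.2]
width: 0.563
gripper_force: 25.0
```

```bash
python3 st.py
```

```text
5.7 [0.5099 0.1931 0.1381] yaw -2.8 F [-1.56 -1.14  7.23] T [-0.309  0.634 -0.005] q7 -0.253 w 51.69319284153056 25.000827312469482
```

>>> arm_command(deltas=[0, 0, -0.022, 0, 0, 0, 46, 0, 0, -0.022, 0, 0, 0, 46, 0, 0, -0.022, 0, 0, 0, 46])

```text
clock: 6.0
position: [0.5099, 0.1931, 0.1381]
ee_rot: [-2.312, -2.127, -0.0]
force: [-2.9, -0.6, 6.8]
width: 0.561
gripper_force: 25.0
```

```bash
python3 st.py
```

```text
6.0 [0.5099 0.1931 0.1381] yaw -4.78 F [-2.95 -0.58  6.83] T [-0.244  0.637 -0.043] q7 -0.281 w 51.52380019293402 25.000998973846436
```

>>> arm_command(deltas=[0, 0, -0.022, 0, 0, 0, 46, 0, 0, -0.022, 0, 0, 0, 46, 0, 0, -0.022, 0, 0, 0, 46])

```text
clock: 6.3
position: [0.5098, 0.1931, 0.1381]
ee_rot: [-2.348, -2.087, -0.0]
force: [-2.3, -0.6, 7.2]
width: 0.566
gripper_force: 25.0
```

```bash
python3 st.py
```

```text
6.3 [0.5098 0.1931 0.1381] yaw -6.75 F [-2.31 -0.64  7.16] T [-0.3    0.676 -0.007] q7 -0.31 w 51.95642918093418 25.000945329666138
```

>>> arm_command(deltas=[0, 0, -0.022, 0, 0, 0, 46, 0, 0, -0.022, 0, 0, 0, 46, 0, 0, -0.022, 0, 0, 0, 46])

```text
clock: 6.6
position: [0.5098, 0.193, 0.1381]
ee_rot: [-2.384, -2.046, -0.0]
force: [-2.2, -0.6, 6.2]
width: 0.565
gripper_force: 25.0
```

```bash
python3 st.py
```

```text
6.6 [0.5098 0.193  0.1381] yaw -8.74 F [-2.23 -0.64  6.17] T [-0.282  0.625  0.012] q7 -0.339 w 51.87258357339504 25.000939965248108
```

>>> arm_command(deltas=[0, 0, -0.022, 0, 0, 0, 46, 0, 0, -0.022, 0, 0, 0, 46, 0, 0, -0.022, 0, 0, 0, 46])

```text
clock: 6.9
position: [0.5098, 0.1931, 0.1381]
ee_rot: [-2.419, -2.004, 0.0]
force: [-2.7, -1.1, 7.0]
width: 0.563
gripper_force: 25.0
```

```bash
python3 st.py
```

```text
6.9 [0.5098 0.1931 0.1381] yaw -10.7 F [-2.74 -1.12  6.99] T [-0.273  0.632  0.073] q7 -0.368 w 51.709847126105124 25.000800490379333
```

>>> arm_command(deltas=[0, 0, -0.022, 0, 0, 0, 46, 0, 0, -0.022, 0, 0, 0, 46, 0, 0, -0.022, 0, 0, 0, 46])

```text
clock: 7.2
position: [0.5098, 0.1931, 0.1381]
ee_rot: [-2.453, -1.963, -0.0]
force: [-3.2, -0.9, 6.7]
width: 0.564
gripper_force: 25.0
```

```bash
python3 st.py
```

```text
7.2 [0.5098 0.1931 0.1381] yaw -12.66 F [-3.25 -0.93  6.69] T [-0.322  0.652  0.224] q7 -0.396 w 51.79077255496309 25.000890791416168
```

>>> arm_command(deltas=[0, 0, -0.022, 0, 0, 0, 46, 0, 0, -0.022, 0, 0, 0, 46, 0, 0, -0.022, 0, 0, 0, 46])

```text
clock: 7.5
position: [0.5098, 0.1931, 0.1381]
ee_rot: [-2.486, -1.92, 0.0]
force: [-2.9, -0.1, 7.3]
width: 0.567
gripper_force: 25.0
```

```bash
python3 st.py
```

```text
7.5 [0.5098 0.1931 0.1381] yaw -14.64 F [-2.89 -0.06  7.32] T [-0.299  0.697  0.203] q7 -0.425 w 52.095923694870464 25.00087559223175
```

The torque starts rising at about yaw −9.8°, so that's the bite. I'll turn to about −56° and then check the pointer against the second mark.

>>> arm_command(deltas=[0, 0, -0.03, 0, 0, 0, 46, 0, 0, -0.07, 0, 0, 0, 46, 0, 0, -0.11, 0, 0, 0, 46, 0, 0, -0.15, 0, 0, 0, 46, 0, 0, -0.19, 0, 0, 0, 46, 0, 0, -0.23, 0, 0, 0, 46, 0, 0, -0.27, 0, 0, 0, 46, 0, 0, -0.31, 0, 0, 0, 46, 0, 0, -0.35, 0, 0, 0, 46, 0, 0, -0.39, 0, 0, 0, 46, 0, 0, -0.43, 0, 0, 0, 46, 0, 0, -0.46, 0, 0, 0, 46, 0, 0, -0.46, 0, 0, 0, 46, 0, 0, -0.46, 0, 0, 0, 46])

```text
clock: 8.9
position: [0.5096, 0.1932, 0.1381]
ee_rot: [-3.004, -0.917, 0.001]
force: [-3.4, -0.9, 8.6]
width: 0.565
gripper_force: 25.0
```

```bash
python3 st.py; python3 - <<'E'
from h import *
c=optics.calibration("wrist");w=optics.get_image("wrist");np.savez("w3.npz",**{k:np.array(v) for k,v in c.items()});cv2.imwrite("pics/w3.png",w)
t=optics.get_image("top");s=optics.get_image("scene");cv2.imwrite("pics/t3.png",t);cv2.imwrite("pics/s3.png",s)
a=cv2.resize(t[185:265,125:205],(400,400),interpolation=cv2.INTER_CUBIC)
b=cv2.resize(s[140:220,300:380],(400,400),interpolation=cv2.INTER_CUBIC)
cv2.imwrite("pics/c3.png",np.hstack([a,b]))
E
```

```text
8.9 [0.5096 0.1932 0.1381] yaw -56.04 F [-3.36 -0.92  8.62] T [-0.203  0.999  0.248] q7 -1.016 w 51.83244436932314 25.001002550125122
```

View pics/w3.png

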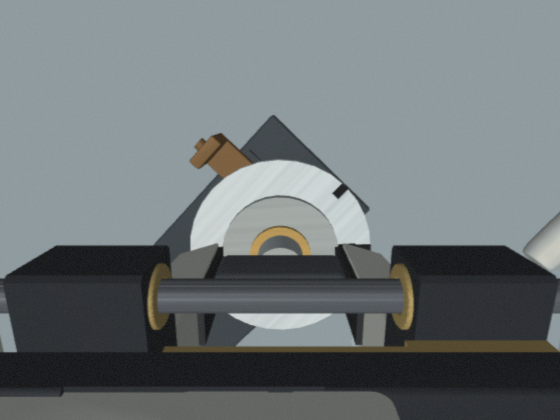

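View pics/c3.png

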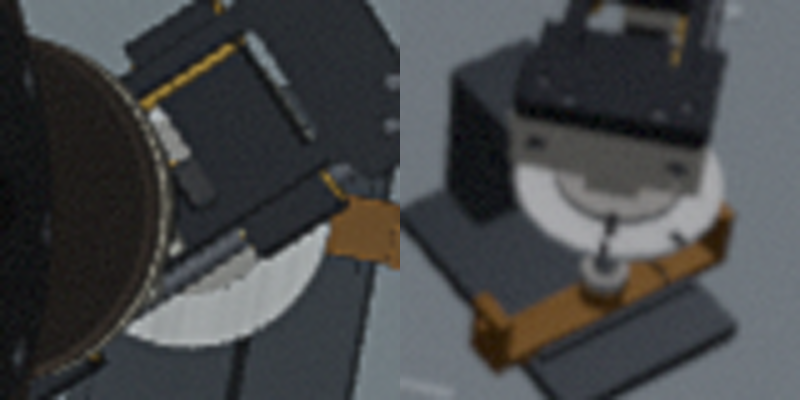

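In the wrist view the first mark, at (340,190), no longer has a pointer. In the scene crop the pointer at (610,225) is almost in line with the second mark at (604,248). I'll measure the angles.

```bash
cat > prof.py <<'E'
from h import *
import sys
c=optics.calibration("scene")
def prof(f,C):
    g=cv2.imread(f,0).astype(np.float32);a=np.arange(-100,40,1.0);out={}
    for r,z in((.031,.104),(.034,.104),(.040,.1),(.043,.1)):
        P=np.c_[C[0]+r*np.cos(np.radians(a)),C[1]+r*np.sin(np.radians(a)),np.full(len(a),z)]
        q=proj(c,P).astype(np.float32);v=cv2.remap(g,q[:,0:1],q[:,1:2],cv2.INTER_LINEAR).ravel()
        n,l,st,_=cv2.connectedComponentsWithStats((v<95).astype(np.uint8)[None])
        out[r]=[(round(float(np.average(a[l[0]==i],weights=130-v[l[0]==i])),1),int(st[i,4])) for i in range(1,n) if st[i,4]<25]
    print(f,out)
g=cv2.imread("pics/scene0.png",0);m=((g>135)*255).astype(np.uint8);m[:150]=0;m[215:]=0;m[:,:305]=0;m[:,380:]=0
k=max(cv2.findContours(m,cv2.RETR_EXTERNAL,cv2.CHAIN_APPROX_NONE)[0],key=cv2.contourArea);e=cv2.fitEllipse(cv2.convexHull(k))
C=onz(c,e[0],.1);print(e,C)
for f in sys.argv[1:]: prof(f,C)
E
python3 prof.py pics/scene0.png pics/s3.png
```

```text
((339.57568359375, 177.30987548828125), (24.30191421508789, 34.456764221191406), 115.31438446044922) [0.51051012 0.18101364 0.1       ]
pics/scene0.png {0.031: [(11.4, 18)], 0.034: [(9.4, 14)], 0.04: [(-44.0, 11), (6.5, 4)], 0.043: [(-42.5, 15), (5.5, 6)]}
pics/s3.png {0.031: [(-40.0, 1)], 0.034: [(38.5, 2)], 0.04: [(-44.1, 9)], 0.043: [(-42.9, 14), (5.5, 4)]}
```

```bash
sed -i 's/^C=.*/C=(0.5095,0.1940)/; s/^for f in.*/for C in ((.5095,.194),(.510,.1955),(.509,.1925)):\n  for f in sys.argv[1:]: prof(f,C)/; s/v<95/v<110/' prof.py; python3 prof.py pics/scene0.png pics/s3.png
```

```text
pics/scene0.png {0.031: [], 0.034: [(-64.5, 4), (-48.0, 5), (-12.8, 17)], 0.04: [(-10.6, 6)], 0.043: [(-54.6, 4), (-11.5, 6)]}
pics/s3.png {0.031: [(-94.0, 3), (-12.4, 10), (28.7, 24)], 0.034: [(-52.7, 17), (30.4, 19)], 0.04: [], 0.043: [(-54.5, 2), (-11.5, 6)]}
pics/scene0.png {0.031: [], 0.034: [(-15.4, 16)], 0.04: [(-13.0, 7)], 0.043: [(-57.0, 1), (-13.8, 7)]}
pics/s3.png {0.031: [(-84.5, 14), (-14.9, 9), (28.4, 24)], 0.034: [(-37.0, 1), (27.3, 14), (38.5, 2)], 0.04: [(-55.0, 1)], 0.043: [(-13.5, 6)]}
pics/scene0.png {0.031: [], 0.034: [(-10.0, 17)], 0.04: [(-8.4, 6)], 0.043: [(-52.6, 4), (-9.5, 6)]}
pics/s3.png {0.031: [(-80.0, 3), (-9.4, 10), (29.2, 23)], 0.034: [(-50.2, 13), (31.1, 18)], 0.04: [], 0.043: [(-52.6, 4), (-9.5, 6)]}
```

The ring has moved about 40–42°, which fits the knob's 46° since the bite less 4° of give. I'll turn it 3.2° more.

>>> arm_command(deltas=[0, 0, -0.018, 0, 0, 0, 46, 0, 0, -0.036, 0, 0, 0, 46, 0, 0, -0.036, 0, 0, 0, 46, 0, 0, -0.036, 0, 0, 0, 46, 0, 0, -0.036, 0, 0, 0, 46])

```text
clock: 9.55
position: [0.5096, 0.1931, 0.1381]
ee_rot: [-3.029, -0.832, 0.001]
force: [-4.1, 0.0, 8.6]
width: 0.563
gripper_force: 25.0
```

```bash
python3 st.py; python3 -c "
from h import *
cv2.imwrite('pics/s4.png',optics.get_image('scene'))"; python3 prof.py pics/s4.png
```

```text
9.55 [0.5096 0.1931 0.1381] yaw -59.27 F [-4.05  0.02  8.64] T [-0.213  0.996  0.218] q7 -1.061 w 51.681798436411654 25.0010883808136
pics/s4.png {0.031: [(-12.4, 12)], 0.034: [(-55.6, 19)], 0.04: [(-55.5, 2)], 0.043: [(-54.5, 4), (-11.5, 6)]}
pics/s4.png {0.031: [(-15.8, 11)], 0.034: [(-82.0, 1)], 0.04: [(-58.0, 3)], 0.043: [(-57.0, 1), (-13.6, 6)]}
pics/s4.png {0.031: [(-9.4, 12), (-1.0, 1), (18.8, 19), (30.0, 1), (33.5, 2), (38.0, 3)], 0.034: [(-53.0, 13)], 0.04: [(-53.5, 2)], 0.043: [(-52.6, 4), (-9.5, 6)]}
```

The pointer is now at −55.6° and the second mark at about −55°. I'll release and withdraw upward.

>>> arm_command(deltas=[0, 0, 0, 0, 0, 0, 55, 0, 0, 0, 0, 0, 0, 65, 0, 0, 0, 0, 0, 0, 75, 0, 0, 0, 0, 0, 0, 85, 0, 0, 0, 0, 0, 0, 91, 0, 0, 0, 0, 0, 0, 91, 0, 0, 0, 0, 0, 0, 91, 0, 0, 0, 0, 0, 0.01, 91, 0, 0, 0, 0, 0, 0.03, 91, 0, 0, 0, 0, 0, 0.06, 91, 0, 0, 0, 0, 0, 0.09, 91, 0, 0, 0, -0.02, 0.02, 0.12, 91, 0, 0, 0, -0.04, 0.06, 0.12, 91, 0, 0, 0, -0.08, 0.1, 0.12, 91, 0, 0, 0, -0.12, 0.14, 0.12, 91, 0, 0, 0, -0.15, 0.18, 0.12, 91, 0, 0, 0, -0.15, 0.18, 0.12, 91, 0, 0, 0, -0.15, 0.18, 0.12, 91, 0, 0, 0, -0.15, 0.18, 0.12, 91])

```text
clock: 11.5
position: [0.3608, 0.3722, 0.2582]
ee_rot: [3.03, 0.83, 0.001]
force: [-0.2, 0.1, -0.6]
width: 0.991
gripper_force: 0.0
```

```bash
python3 st.py; python3 - <<'E'
from h import *
t=optics.get_image("top");s=optics.get_image("scene");cv2.imwrite("pics/s5.png",s)
a=cv2.resize(t[185:265,125:205],(400,400),interpolation=cv2.INTER_CUBIC)
b=cv2.resize(s[140:220,300:380],(400,400),interpolation=cv2.INTER_CUBIC)
cv2.imwrite("pics/c5.png",np.hstack([a,b]))
E
python3 prof.py pics/s5.png
```

```text
11.5 [0.3608 0.3722 0.2582] yaw -59.35 F [-0.22  0.11 -0.56] T [-0.102  0.106 -0.012] q7 -1.672 w 90.9435233334523 0.0
pics/s5.png {0.031: [], 0.034: [(-55.6, 23)], 0.04: [(-55.5, 4)], 0.043: [(-54.5, 4), (-11.5, 6)]}
pics/s5.png {0.031: [], 0.034: [], 0.04: [(-57.6, 4)], 0.043: [(-57.0, 3), (-13.6, 6)]}
pics/s5.png {0.031: [], 0.034: [(-53.0, 15)], 0.04: [(-53.5, 4)], 0.043: [(-52.6, 4), (-9.5, 6)]}
```

View pics/c5.png

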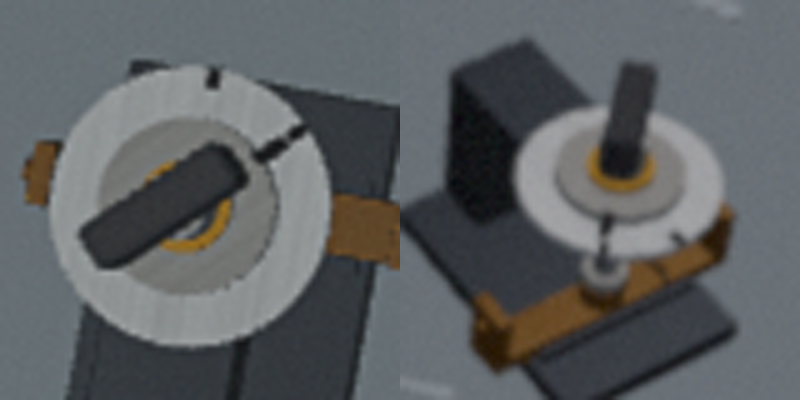

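The top crop shows the pointer (270,150) in line with the second mark (295,132), and the first mark bare at (213,77). The gripper is clear of everything, so I'm handing in.

```bash
python3 -c "
from cell import arm
print(arm.sign_off())"
```

```text
the job is handed in; nothing more can be done
None
```

The bracket clamp's knob was turned clockwise to the bite and then about 45° further by the ring; the pointer is in line with the second mark, the knob is released tight, the tube clamp was left alone, and the job was handed in at about 11.6 s.

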